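# Find the flat and hold the pulley on it

## Task

On the repair stall, pinch the bare upright shaft of the gear motor and turn it until your fingers close square across its set-screw flat with the flat facing the key guide. Then take the belt pulley, put it over the shaft hub-up with its set-screw on that flat (so the screw head faces the key guide), and finish while still holding it there in the fingers, level, about 10 mm clear of the bearing boss, as for someone to tighten the screw; do not let go and leave the other goods where they lie.

Things in the scene. Friction and masses are not known exactly. Their poses are not given: they have to be found in the camera images.
- motor: Right-angle gear motor, carrying the shaft, fixed to the bench. Origin on the bench below the shaft axis, z up. Base plate x -55 to 110, y +-55 mm, 8 thick; aluminium gearbox 90 x 90 mm centred on the axis up to z 68; grey motor can 56 mm diameter lying along -x to x -138 (axis at z 38); round steel bearing boss 40 mm diameter from z 68 to 78. The key guide is on its +x side.
- boss (a point): Centre of the top face of the bearing boss, on the shaft axis, 78 mm above the bench; axes as the motor's.
- guide (a point): Near mouth of the key guide: a level steel tube 14 mm diameter pointing at the shaft, on a post 12 x 30 mm (top 125 mm above the bench). The mouth is 77 mm from the shaft axis along the motor's +x, 116 mm above the bench; tube and post reach out to 107 mm.
- shaft (a joint): Angle (rad) of the upright steel D-shaft, counter-clockwise from above positive; 0 = its flat faces along the motor's +x, at the key guide. It starts between 0.45 and 1.5, turns endlessly, stays where left, takes about 0.05 N m to turn.
- flat (a point): Point in the middle of the width of the shaft's flat, 4.5 mm from the axis, 48 mm above the boss (126 mm above the bench); its x axis is the flat's outward normal.
- shaft_top (a point): Centre of the top end of the D-shaft, 144 mm above the bench. Shaft 16 mm diameter, standing 66 mm out of the boss, 2 mm chamfer on top; one flat along its whole length, 4.5 mm from the axis, 13 mm wide (12.5 mm across from flat to back).
- pulley: Loose aluminium belt pulley standing on the bench hub-up, 0.10 to 0.17 kg. Origin at the centre of its underside, z up the bore, x to the set-screw. Toothed part 46 mm diameter, z 0 to 15 mm; plain hub 34 mm diameter, z 15 to 40 (grip here); bore 18 mm right through. Screw tip 4 mm thick stands into the bore to 6.6 mm from the axis: it passes the shaft only over the flat, within 20 deg.
- screw (a point): Outer end of the dark set-screw head that stands out of the hub: 9 mm diameter, from 17 to 26 mm from the bore's axis along the pulley's +x, 28 mm above the pulley's underside. With the pulley held right it faces the key guide at its height.
- meter: Bystander: yellow hand multimeter lying flat, 130 x 70 x 32 mm with a dial to 38 mm; origin centre of underside. Leave it.
- downlight: Bystander: white round lamp 110 mm diameter, 18 mm high; origin centre of underside. Leave it.
- carton: Bystander: white and green carton 130 x 100 x 60 mm; origin centre of underside. Leave it.
Mind the look-alikes: they are no part of the job. Several things have the shape of the pulley; the one meant has the colours described above.

How it is judged:
By the outcome, as a careful person would: the job done as asked, in the order asked, and still so for the second after the job is handed in, while the arm keeps its last pose, push and grip.
It also fails if it takes over 56 s, if anything falls off the work surface, if the arm or the gripper's body presses on something with over 40 N, if the wrist force passes 120 N, or if a joint passes its speed limit or range.

## Robot

A 6-joint arm with a two-finger parallel gripper is mounted at the origin on the work surface. World frame = base frame: x ahead of the robot, y to its left, z up, the work surface at z = 0. Lengths are in m, angles in degrees, forces in N, time in s.
With the tool pointing down it reaches from about 0.35 to 0.875 m from the base axis. Payload 4.2 kg.
Tool frame: the origin (TCP) lies at the very end of the fingers, on their centre line; the grasp point (between the pads) lies 19 mm behind it; z points along the fingers, y is the line along which they close (so a half turn about z gives the same grasp; the last joint's range is limited). The gripper opens to 87 mm and grips with 3 to 60 N. Pads are 19 mm wide; open, the fingers measure 117 mm over their backs; the gripper's body (75 mm by 190 mm) begins 51 mm behind the grasp point.
Start: joints at [14.817, 22.042, 0.453, 0, -68.411, -14.817], TCP at [0.625, 0, 0.223] pointing down, gripper open.
Joint ranges: [-179.83, 179.83], [-69.29, 118.12], [-61.27, 80.66], [-181.25, 117.63], [-171.15, -9.14], [-177.46, 177.46]. Speed limits (degrees/s): [159.86, 159.86, 180, 180, 180, 180].

## Interface

Orientations are given as a 3x3 rotation matrix whose columns are the frame's x, y, z axes.
In Python, from station import sense, cams, r gives the robot as it stands. The module is installed in compiled form; this text tells all that it offers.
- The arm moves only by the tool step_arm, never from a script. Its argument "targets" is text: rows parted by semicolons, each of 4 numbers parted by spaces: the shift along the tool's x, y, z in cm, then the turn about the tool's z in degrees. In form: x y z turn; .... A call has 1 to 12 rows; each row shifts and turns the commanded pose from where the row before left it, along the tool's axes as they then stand; what a row does not reach is not made up. A row lasts 1/12 s, in which the tool goes at most 41.7 mm and 7.16 degrees, less where a joint would pass 70% of its speed; a pose out of reach is approached as far as the arm can. A call with a gripper value outside its range is refused whole. "claw" is the finger opening in cm, from 0 to 8.7, set as the call begins (left out, the last holds). The fingers move at their own pace and stop on an object; the grip force is fixed at half the most. Time passes only in rows, so rows that do not move let the fingers close. It gives the time, the measured TCP pose, the force, the opening and the grip force at its end, in the units of the state.
- sense(): the state, without advancing time (a new reading comes with each control period).
- cams.capture(name): name is "scene" or "side" or "wrist"; returns a dict with "frame" (384x512x3 uint8, blue, green, red), "vertical_fov" (degrees; the focal length in pixels is half the picture's height over the tangent of half this angle, whatever the lens; pixels are square), "cx", "cy" (the principal point, pixels), "eye" and "rotation" of the camera in the world; the wrist camera has in their place "tool_from_camera" (4x4, takes a point from camera to tool coordinates, whose origin is the TCP and whose axes are the flange's). Camera axes: x right, y down, z forward; pixel columns grow to the right and rows downward; lengths in m; the calibration is good to about 2 mm. The wrist camera is an equidistant fisheye: a pixel r from the principal point sees the ray r / f radians off the axis. A picture is of the moment at which its call begins: read the wrist's pose just before it. There is no depth.
- r.finish_job(): hands the job in; it is judged then, once.
The state is a dict: "time_s": time; "joints": joint angles; "joint_velocities": joint speeds; "effort": joint torques, N m; "tcp_pos": TCP position; "ee_rot": TCP orientation; "wrist_force": force on the tool from outside, world axes, zero at the start; "moment": the same for the moment, N m; "gripper_width": opening from 0.0 (shut) to 1.0 (fully open); "gripper_force": force on a finger pad.
Only numpy, scipy, OpenCV 4.12 (cv2) and the standard library are available. Lean on these libraries where they do the work, as an engineer would, in place of code of your own. Each camera call takes 0.05 s, during which the arm holds its last target. There are 200 camera calls.

## Working session

There is one attempt and no reset: what is moved stays moved. The work goes in short steps, Python scripts to look and compute and a tool call to move; the robot and the scene stay as the last step left them, time stands still between calls to the robot, and variables do not carry over. Pictures are saved under pics/ and viewed, at most 10 in all, crops included, and the job is handed in when it is done.

Besides the shell and the picture viewer there is one more tool, called after ">>>" as name(argument=value, ...), one argument or row to a line, values as JSON. step_arm: Moves the arm, as the interface text tells. Its arguments: {"type":"object","properties":{"targets":{"type":"string"},"claw":{"type":"number"}},"required":["targets"]}

```bash
mkdir -p pics; cat > h.py <<'E'
import numpy as np, cv2
from station import sense, cams, r
def cap(n):
    s=sense(); c=cams.capture(n); c['s']=s
    H=c['frame'].shape[0]; c['f']=H/2/np.tan(np.radians(c['vertical_fov'])/2)
    if n=='wrist':
        T=np.array(c['tool_from_camera']); R=np.array(s['ee_rot'])
        c['R']=R@T[:3,:3]; c['e']=np.array(s['tcp_pos'])+R@T[:3,3]
    else: c['R']=np.array(c['rotation']); c['e']=np.array(c['eye'])
    c['fish']=n=='wrist'; return c
def ray(c,u,v):
    d=np.array([u-c['cx'],v-c['cy']],float)
    if c['fish']:
        rr=np.hypot(*d); t=rr/c['f']; k=np.sin(t)/rr if rr>0 else 0
        q=np.array([d[0]*k,d[1]*k,np.cos(t)])
    else: q=np.array([d[0]/c['f'],d[1]/c['f'],1])
    return c['R']@(q/np.linalg.norm(q))
def atz(c,u,v,z):
    d=ray(c,u,v); return c['e']+d*(z-c['e'][2])/d[2]
def proj(c,p):
    q=c['R'].T@(np.array(p)-c['e'])
    if c['fish']:
        a=np.hypot(q[0],q[1]); t=np.arctan2(a,q[2]); return np.array([c['cx']+q[0]/a*t*c['f'],c['cy']+q[1]/a*t*c['f']])
    return np.array([c['cx']+q[0]/q[2]*c['f'],c['cy']+q[1]/q[2]*c['f']])
def tri(c1,p1,c2,p2):
    A=[];b=[]
    for c,p in((c1,p1),(c2,p2)):
        d=ray(c,*p);M=np.eye(3)-np.outer(d,d);A.append(M);b.append(M@c['e'])
    return np.linalg.lstsq(np.vstack(A),np.hstack(b),rcond=None)[0]
def save(cs,fn):
    import pickle; pickle.dump(cs,open(fn,'wb'))
E
python3 - <<'E'
from h import *
cs={n:cap(n) for n in('scene','side','wrist')}
save(cs,'c0.pkl')
for n,c in cs.items(): print(n,c['e'].round(3),c['f'],c['R'].round(2).tolist())
s=sense();print(s)
for n in cs: cv2.imwrite(f'pics/{n}0.png',cv2.resize(cs[n]['frame'],(800,600),interpolation=cv2.INTER_CUBIC))
E
```

```text
scene [ 0.841 -0.371  0.911] 347.6800142709714 [[0.82, 0.48, -0.31], [0.58, -0.69, 0.43], [-0.01, -0.53, -0.84]]
side [ 0.419 -0.711  0.954] 454.23330629713644 [[0.98, -0.12, 0.13], [-0.17, -0.74, 0.65], [0.02, -0.66, -0.75]]
wrist [ 0.624 -0.067  0.383] 297.3186396354542 [[-1.0, 0.0, -0.0], [0.0, 0.97, 0.25], [0.0, 0.25, -0.97]]
{'time_s': 0.15, 'joints': array([ 1.48171941e+01,  2.20826102e+01,  3.99345039e-01, -2.14847307e-02,
       -6.84108629e+01, -1.48178134e+01]), 'joint_velocities': array([ 0.082795  , -0.07387852,  0.17389197,  0.12140475,  0.05073799,
        0.00461026]), 'effort': array([ 3.86667998e-04, -3.91052306e+01,  1.87588084e+01,  4.22235444e+00,
        1.23758311e-02, -1.38926293e-04]), 'tcp_pos': array([6.24559246e-01, 3.00770835e-05, 2.21698546e-01]), 'ee_rot': array([[-1.48998546e-04, -9.99998582e-01, -1.67735873e-03],
       [-9.99999985e-01,  1.49138059e-04, -8.30494013e-05],
       [ 8.32994416e-05,  1.67734633e-03, -9.99998590e-01]]), 'wrist_force': array([0.03432823, 0.19711235, 0.88953711]), 'moment': array([-0.01538057, -0.02313126, -0.01558891]), 'gripper_force': 0.0, 'gripper_width': 1.0003159069853649}
```

View pics/scene0.png

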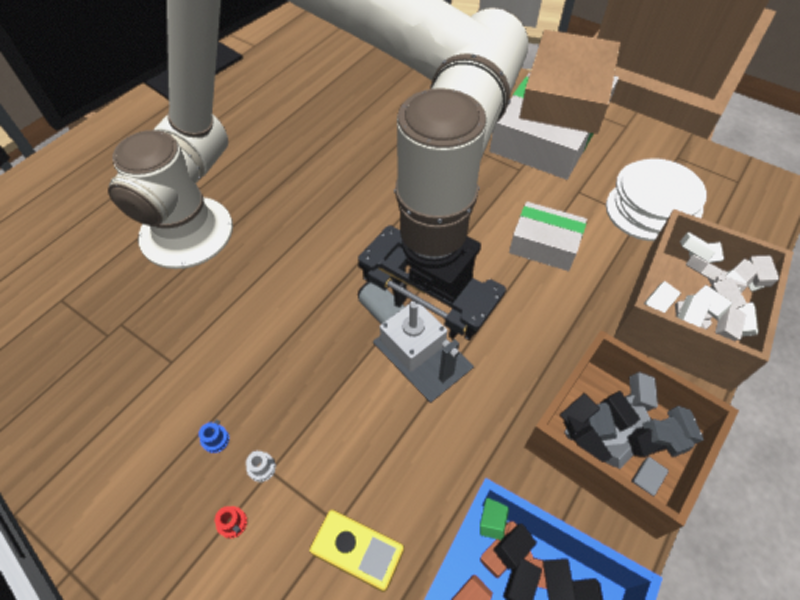

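View pics/side0.png

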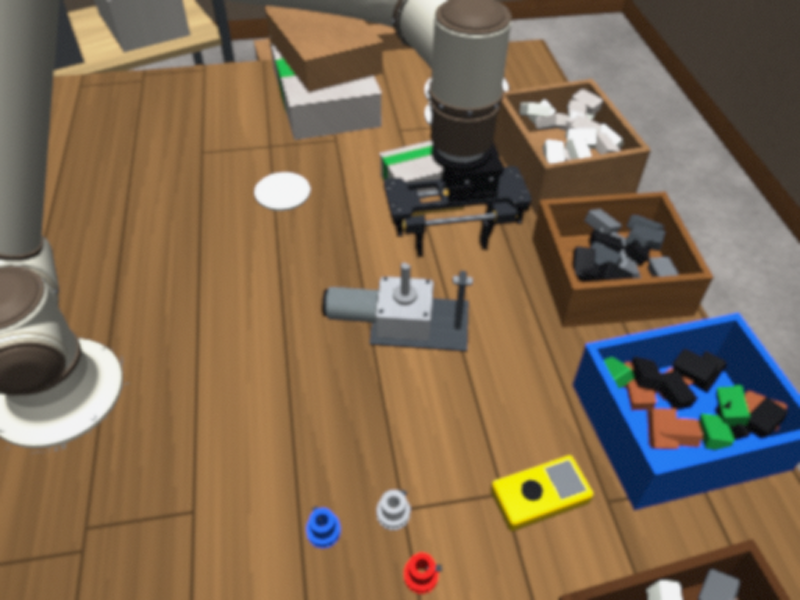

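View pics/wrist0.png

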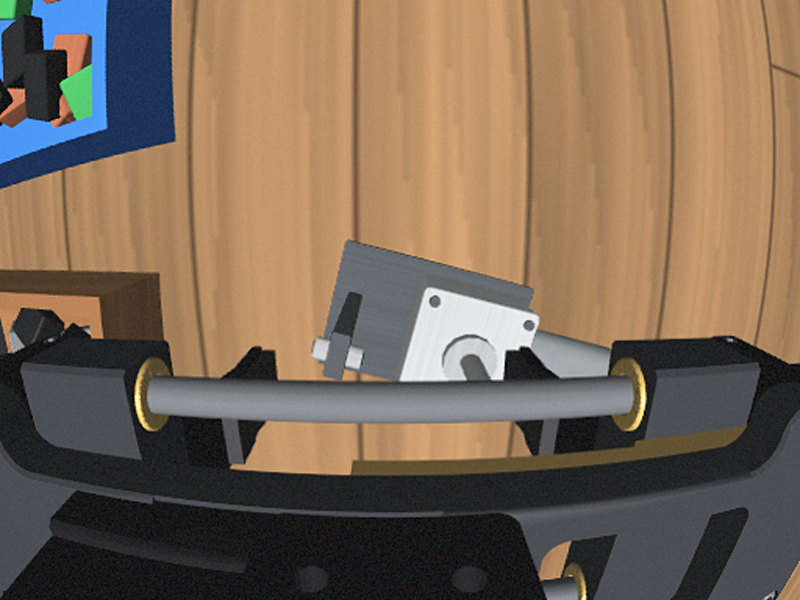

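The scene view shows the motor with shaft tip (413,303), guide at about (450,350), and the aluminium pulley at (260,466). In the side view these are (405,265), (462,278) and (393,505). The red and blue ones are the look-alikes. The wrist view shows the boss at (470,357) and the guide at (340,352).

```bash
python3 - <<'E'
from h import *; import pickle
cs=pickle.load(open('c0.pkl','rb')); k=.64
S,D,W=cs['scene'],cs['side'],cs['wrist']
def T(n,a,b,z=None):
    a=np.array(a)*k;b=np.array(b)*k
    print(n,tri(S,a,D,b).round(4), *( [atz(S,*a,z).round(4),atz(D,*b,z).round(4)] if z else []))
T('shaft',(413,303),(405,265),.144)
T('post',(451,350),(462,274),.125)
T('pul',(260,463),(392,498),.04)
print('boss w',atz(W,470*k,357*k,.078), 'post base', [atz(W,u*k,v*k,.116) for u,v in((364,357),(315,350))])
for n,z in (('c1',(346,240)),('c2',(534,289))): print(n,atz(W,z[0]*k,z[1]*k,.008))
out=[]
for c,(u,v),z in((S,(260,463),0),(D,(392,498),0)):
    u*=k;v*=k;p=c['frame'][int(v)-25:int(v)+25,int(u)-25:int(u)+25]; out.append(cv2.resize(p,(400,400),interpolation=cv2.INTER_CUBIC))
cv2.imwrite('pics/pz.png',np.hstack(out))
E
```

```text
shaft [0.5673 0.05   0.1439] [0.5667 0.0508 0.144 ] [0.5676 0.0488 0.144 ]
post [0.6596 0.0255 0.1262] [0.6629 0.0209 0.125 ] [0.6577 0.0328 0.125 ]
pul [ 0.4956 -0.2846  0.0323] [ 0.5014 -0.2885  0.04  ] [ 0.4927 -0.2847  0.04  ]
boss w [0.56650799 0.04598331 0.078     ] post base [array([0.63906547, 0.03156111, 0.116     ]), array([0.66917595, 0.02717171, 0.116     ])]
c1 [ 0.65840231 -0.02903478  0.008     ]
c2 [0.49990979 0.01129971 0.008     ]
```

View pics/pz.png

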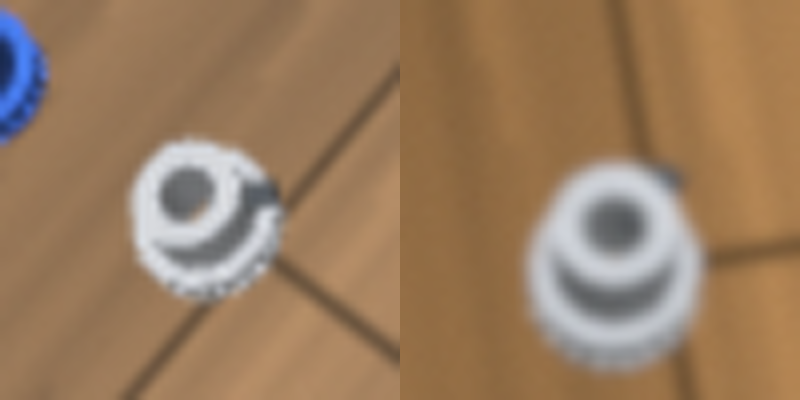

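```bash
python3 - <<'E'
from h import *; import pickle
cs=pickle.load(open('c0.pkl','rb')); k=.64
S,D=cs['scene'],cs['side']
o=lambda u,v,a,b:(int(u*k)-25+a/8,int(v*k)-25+b/8)
b=o(260,463,187,193),o(392,498,212,225); s=o(260,463,264,192),o(392,498,274,178)
B=tri(S,b[0],D,b[1]);C=tri(S,s[0],D,s[1])
print(B,C,atz(S,*b[0],.04),atz(D,*b[1],.04),atz(S,*s[0],.028),atz(D,*s[1],.028))
E
```

```text
[ 0.49353678 -0.28868632  0.03627925] [ 0.51213297 -0.27468542  0.03095285] [ 0.49514028 -0.28917446  0.04      ] [ 0.49313763 -0.29024085  0.04      ] [ 0.51037882 -0.27361738  0.028     ] [ 0.51294478 -0.27413661  0.028     ]
```

>>> step_arm(
  targets="-3 2 0 0; -3 2 0 0; -2 1.7 2 0; 0 0 2.4 0; 0 0 2.2 0; 0 0 0 0; 0 0 0 0",
)

```text
time_s: 0.73
tcp_pos: [0.5674, 0.0798, 0.1557]
ee_rot: [[0.0, -1.0, -0.003], [-1.0, -0.0, -0.001], [0.001, 0.003, -1.0]]
wrist_force: [0.5, 0.2, 1.0]
gripper_width: 1.001
gripper_force: 0.0
```

```bash
python3 - <<'E'
from h import *
c=cap('wrist'); save(c,'c1.pkl'); p=proj(c,(.567,.049,.144)); print(p,sense()['tcp_pos'])
u,v=p.astype(int); u=max(60,min(u,452));v=max(45,min(v,339))
print(u-60,v-45); cv2.imwrite('pics/w1.png',cv2.resize(c['frame'][v-45:v+45,u-60:u+60],(800,600),interpolation=cv2.INTER_CUBIC))
E
```

```text
[248.6645586  184.53119164] [0.56859553 0.07996455 0.15712658]
188 139
```

View pics/w1.png

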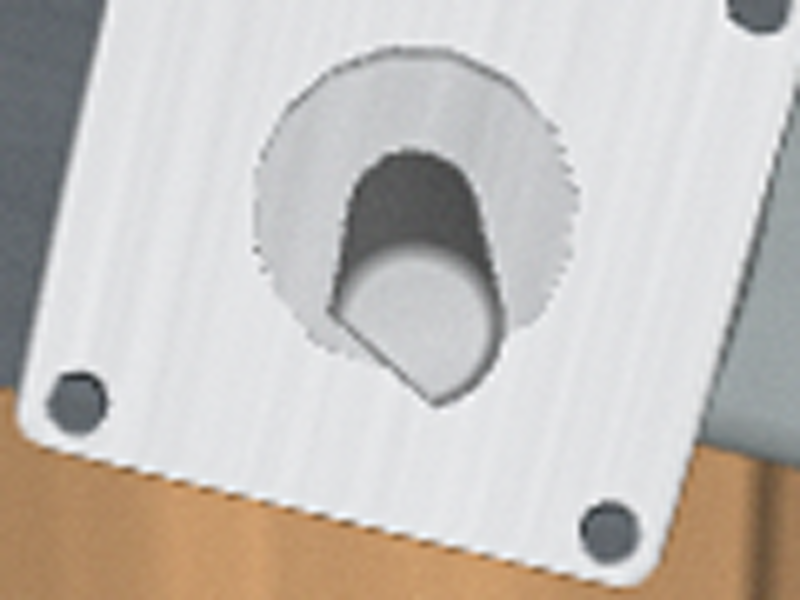

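```bash
python3 - <<'E'
from h import *; import pickle
c=pickle.load(open('c1.pkl','rb')); P=lambda u,v,z:atz(c,188+u*.15,139+v*.15,z)
a=P(331,311,.143);b=P(435,405,.143);d=a-b;print('corners',a,b,np.linalg.norm(d))
h=np.degrees(np.arctan2(d[1],d[0])); n=np.array([-d[1],d[0],0]);n/=np.linalg.norm(n)
m=(a+b)/2
if n[:2]@(m-P(425,315,.144))[:2]<0:n=-n
print('normal head',np.degrees(np.arctan2(n[1],n[0])),'axis',m-4.5e-3*n)
print('sides',P(503,315,.143),P(418,243,.143),'boss',P(417,208,.078),P(255,205,.078),P(580,200,.078),P(415,47,.078))
for q in (((108,0),(20,400)),((60,455),(630,582)),((78,402),(608,531))):
    e=P(*q[1],.068)-P(*q[0],.068);print('yaw',np.degrees(np.arctan2(e[1],e[0])),np.linalg.norm(e))
g=c['frame'];F=proj(c,(.637,.031,.116));print('guide px',F)
E
```

```text
corners [0.57360073 0.04988174 0.143     ] [0.56422494 0.05862068 0.143     ] 0.012816957845282525
normal head 47.013481996715065 axis [0.56584462 0.05095939 0.143     ]
sides [0.55812917 0.05025998 0.143     ] [0.56578534 0.0436877  0.143     ] boss [0.56537574 0.05067895 0.078     ] [0.58517637 0.05025081 0.078     ] [0.54543766 0.04964313 0.078     ] [0.56562921 0.03096734 0.078     ]
yaw 75.7434681764913 0.05368492971612679
yaw 166.81051023112212 0.07780130408761188
yaw 165.7302889775574 0.07204747717482632
guide px [149.04680542 152.04250701]
```

The crop shows the shaft top with its flat between (331,311) and (435,405), 12.8 mm wide against 13 expected. The flat's heading is 47° and the motor yaw is about -14.2°, so the shaft angle is about 61°. The next move goes over the shaft and pinches it across the flat.

>>> step_arm(
  targets="3.06 0.35 0 0; 0 0 0 -6.7; 0 0 0 -6.7; 0 0 0 -6.7; 0 0 0 -6.7; 0 0 0 -6.7; 0 0 0 -6.7; 0 0 0 -6.8; 0 0 2.5 0; 0 0 2.7 0; 0 0 0 0; 0 0 0 0",
)

```text
time_s: 1.78
tcp_pos: [0.5649, 0.049, 0.1051]
ee_rot: [[0.731, -0.682, -0.0], [-0.682, -0.731, -0.001], [0.0, 0.001, -1.0]]
wrist_force: [0.4, -0.0, 0.5]
gripper_width: 1.002
gripper_force: 0.0
```

>>> step_arm(
  targets="0 0 0 0; 0 0 0 0; 0 0 0 0; 0 0 0 0; 0 0 0 0; 0 0 0 0; 0 0 0 0; 0 0 0 0",
  claw=0,
)

```text
time_s: 2.45
tcp_pos: [0.5645, 0.0494, 0.1046]
ee_rot: [[0.731, -0.682, -0.0], [-0.682, -0.731, -0.0], [0.0, 0.0, -1.0]]
wrist_force: [-0.2, 0.1, 0.5]
gripper_width: 0.481
gripper_force: 0.0
```

>>> step_arm(
  targets="0 0 0 0; 0 0 0 0; 0 0 0 0; 0 0 0 0; 0 0 0 0; 0 0 0 0; 0 0 0 0; 0 0 0 0; 0 0 0 0; 0 0 0 0",
)

```text
time_s: 3.28
tcp_pos: [0.5656, 0.0505, 0.1046]
ee_rot: [[0.732, -0.682, 0.003], [-0.682, -0.732, 0.002], [0.001, -0.003, -1.0]]
wrist_force: [3.0, 4.0, -2.9]
gripper_width: 0.136
gripper_force: 29.9
```

>>> step_arm(
  targets="0 -0.2 0 0; 0 0 0 0; 0 0 0 0",
)

```text
time_s: 3.53
tcp_pos: [0.5656, 0.0505, 0.1045]
ee_rot: [[0.731, -0.682, -0.001], [-0.682, -0.731, -0.001], [-0.0, 0.001, -1.0]]
wrist_force: [0.2, 0.1, -1.0]
gripper_width: 0.138
gripper_force: 30.0
```

>>> step_arm(
  targets="-0.02 0 0 6.8; -0.02 0 0 6.8; -0.02 0 0 6.8; -0.02 0 0 6.8; -0.02 0 0 6.8; -0.02 0 0 6.8; -0.02 0 0 6.8; -0.02 0 0 6.8; -0.02 0 0 6.8; 0 0 0 0; 0 0 0 0; 0 0 0 0",
)

```text
time_s: 4.53
tcp_pos: [0.5658, 0.0524, 0.1045]
ee_rot: [[-0.243, -0.97, 0.001], [-0.97, 0.243, 0.0], [-0.0, -0.001, -1.0]]
wrist_force: [4.0, -1.1, -3.2]
gripper_width: 0.142
gripper_force: 30.0
```

```bash
python3 - <<'E'
from h import *
s=sense();R=np.array(s['ee_rot']);print(s['tcp_pos'],s['wrist_force'],s['moment'],s['gripper_width'],np.degrees(np.arctan2(-R[1,1],-R[0,1])),s['joints'][5])
E
```

```text
[0.56580365 0.05238149 0.10453929] [ 4.0276229  -1.13244863 -3.22191821] [-0.10997518 -1.14489993 -0.04512629] 0.1416753592447788 -14.065897308365864 -35.718135685689276
```

>>> step_arm(
  targets="0 0 0 0; 0 0 0 0; 0 0 0 0; 0 0 0 0; 0 0 0 0; 0 0 0 0",
  claw=4,
)

```text
time_s: 5.03
tcp_pos: [0.5651, 0.0525, 0.1046]
ee_rot: [[-0.245, -0.97, -0.0], [-0.97, 0.245, -0.0], [0.0, 0.0, -1.0]]
wrist_force: [0.2, -0.5, 0.1]
gripper_width: 0.438
gripper_force: 0.0
```

>>> step_arm(
  targets="0 0 -2.2 0; 0 0 -3 0; -3 0 0 0; 0 0 0 0; 0 0 0 0; 0 0 0 0",
  claw=7,
)

```text
time_s: 5.53
tcp_pos: [0.5718, 0.0814, 0.1559]
ee_rot: [[-0.245, -0.97, -0.002], [-0.97, 0.245, -0.0], [0.001, 0.002, -1.0]]
wrist_force: [-0.0, -0.2, -0.5]
gripper_width: 0.777
gripper_force: 0.0
```

```bash
python3 - <<'E'
from h import *
c=cap('wrist'); save(c,'c2.pkl'); p=proj(c,(.5673,.0513,.144)); print(p,c['s']['tcp_pos'],proj(c,(.643,.031,.116)))
u0,v0=int(p[0])-125,int(p[1])-75;print(u0,v0); cv2.imwrite('pics/w2.png',cv2.resize(c['frame'][v0:v0+120,u0:u0+160],(800,600),interpolation=cv2.INTER_CUBIC))
E
```

```text
[242.98677782 185.54775374] [0.57184167 0.08142623 0.15588123] [135.50241637 176.72819259]
117 110
```

View pics/w2.png

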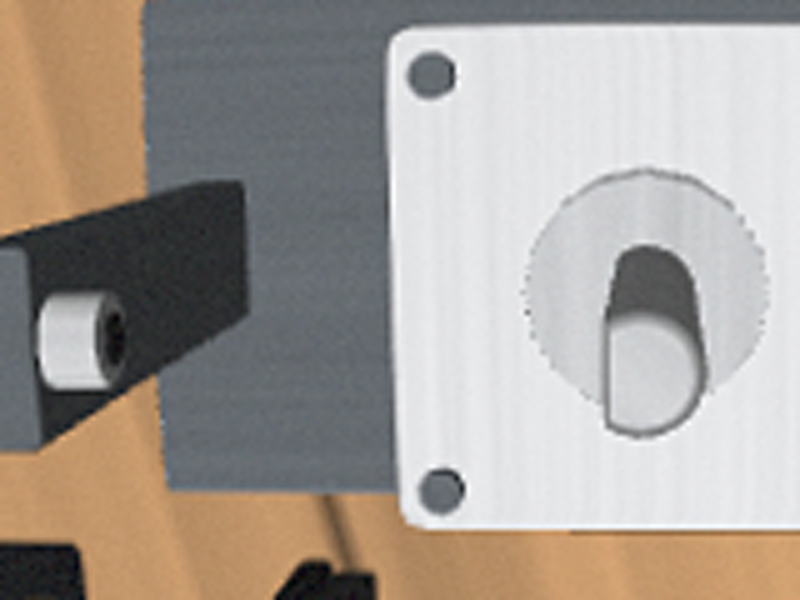

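The crop shows the flat from (608,322) to (606,424), facing the guide mouth at (112,335). I'll check both in numbers.

```bash
python3 - <<'E'
from h import *; import pickle
c=pickle.load(open('c2.pkl','rb')); P=lambda u,v,z:atz(c,117+u*.2-.4,110+v*.2-.4,z)
a=P(608,322,.143);b=P(606,424,.143);d=a-b
n=np.array([d[1],-d[0],0])/np.linalg.norm(d[:2]); n*=np.sign(n[0])
print(n,'flat',np.degrees(np.arctan2(n[1],n[0])),np.linalg.norm(d),'axis',(a+b)/2-.0045*n)
e=P(431,75,.068)-P(442,489,.068);print('yaw',np.degrees(np.arctan2(e[1],e[0]))+90,np.linalg.norm(e))
A=(a+b)/2-.0045*n;g=P(115,337,.116)-A;print('guide',np.degrees(np.arctan2(g[1],g[0])),np.hypot(*g[:2]))
print('boss',(P(524,290,.078)+P(769,285,.078))/2, P(645,168,.078))
# pulley: current approach
s=c['s'];R=np.array(s['ee_rot']);print(R.T@(np.array([.494,-.2895,.19])-s['tcp_pos'])*100)
E
```

```text
[ 0.96233819 -0.27185514 -0.        ] flat -15.77468827696234 0.012489490782218437 axis [0.56574444 0.05122763 0.143     ]
yaw -14.227271187891404 0.0719053279555876
guide -14.500583991410144 0.07662896811706524
boss [0.56582492 0.05009102 0.078     ] [0.56124134 0.03122116 0.078     ]
[37.87229538 -1.53523881 -3.38070048]
```

>>> step_arm(
  targets="0 0 -1 0; 3.4 -0.4 0 0; 3.4 -0.4 0 0; 3.4 -0.4 0 0; 3.4 -0.4 0 0; 3.4 -0.4 0 0; 3.4 -0.4 0 0; 3.4 -0.4 0 0; 3.4 -0.4 0 0; 3.4 -0.4 0 0; 3.4 -0.4 0 0; 0 0 0 0",
)

```text
time_s: 6.58
tcp_pos: [0.5266, -0.263, 0.1668]
ee_rot: [[-0.251, -0.968, -0.001], [-0.968, 0.251, -0.001], [0.001, 0.0, -1.0]]
wrist_force: [1.6, 0.1, -0.3]
gripper_width: 0.806
gripper_force: 0.0
```

>>> step_arm(
  targets="0 0 2 7; 0 0 2 7; 0 0 2 7; 0 0 2 7; 0 0 0.6 7; 0 0 0 1; 0 0 0 0; 0 0 0 0; 0 0 0 0",
  claw=6.4,
)

```text
time_s: 7.33
tcp_pos: [0.5287, -0.2581, 0.0818]
ee_rot: [[-0.767, -0.642, 0.002], [-0.642, 0.767, -0.001], [-0.001, -0.002, -1.0]]
wrist_force: [0.4, -0.2, -0.2]
gripper_width: 0.735
gripper_force: 0.0
```

```bash
python3 - <<'E'
from h import *
c=cap('wrist'); save(c,'c3.pkl'); p=proj(c,(.494,-.2895,.04)); print(p,c['s']['tcp_pos'],c['s']['joints'].round(1))
u0,v0=int(p[0])-60,int(p[1])-45;print(u0,v0); cv2.imwrite('pics/w3.png',cv2.resize(c['frame'][v0:v0+90,u0:u0+120],(800,600),interpolation=cv2.INTER_CUBIC))
E
```

```text
[246.04546702 153.62931944] [ 0.52874719 -0.25809018  0.08180364] [-10.3  26.2 -15.3   0.  -48.4 -39.9]
186 108
```

View pics/w3.png

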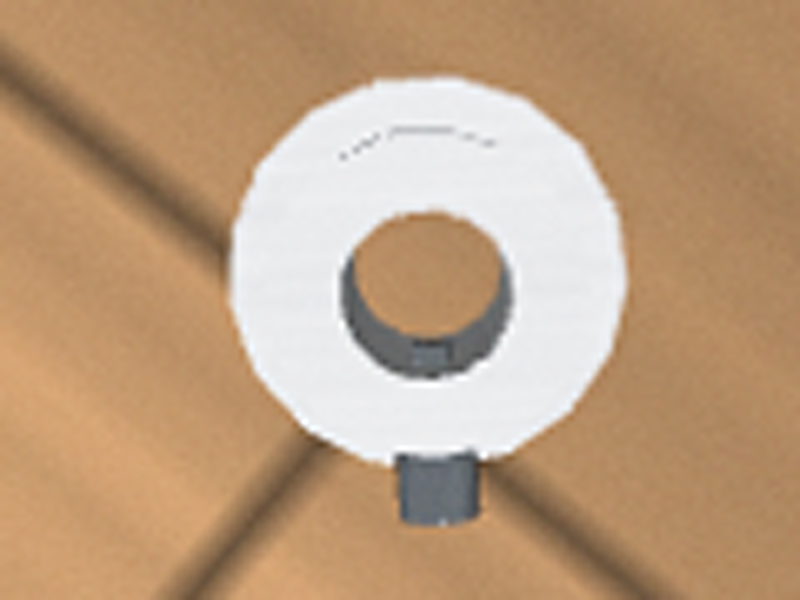

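The crop shows the bore's top rim centred at (427,294) and the screw head from (437,455) to (440,522), almost straight along tool -x.

```bash
python3 - <<'E'
from h import *; import pickle
c=pickle.load(open('c3.pkl','rb')); P=lambda u,v,z:atz(c,186+u*.15-.42,108+v*.15-.42,z)
B=(P(342,294,.04)+P(513,294,.04)+P(427,210,.04)+P(427,378,.04))/4
print('bore',B,np.linalg.norm(P(342,294,.04)-P(513,294,.04)))
for z in(.028,.0325):
    d=P(440,522,z)-B;print('screw',np.degrees(np.arctan2(d[1],d[0])),np.hypot(*d[:2]))
d=P(440,520,.03)-P(437,457,.0315);print(np.degrees(np.arctan2(d[1],d[0])))
d=P(431,355,.028)-B;print('tip',np.degrees(np.arctan2(d[1],d[0])),np.hypot(*d[:2]))
s=c['s'];R=np.array(s['ee_rot']);x=-R[:,0];print('-x head',np.degrees(np.arctan2(x[1],x[0])))
print(R.T@(B-s['tcp_pos'])*100)
E
```

```text
bore [ 0.49138403 -0.28845469  0.04      ] 0.017554648193476
screw 42.937104916130025 0.026542252683571636
screw 42.992025630029765 0.0255840361603251
42.592795925308494
tip 42.82451228249525 0.007848813450028623
-x head 39.90832917636342
[4.81951325 0.07589668 4.1739742 ]
```

>>> step_arm(
  targets="2.41 0.04 0 0; 2.41 0.04 0 0; 0 0 0 -2.9; 0 0 2.5 0; 0 0 2.5 0; 0 0 1.35 0; 0 0 0 0; 0 0 0 0; 0 0 0 0",
)

```text
time_s: 8.13
tcp_pos: [0.4916, -0.2884, 0.0184]
ee_rot: [[-0.734, -0.679, 0.002], [-0.679, 0.734, -0.001], [-0.001, -0.002, -1.0]]
wrist_force: [0.2, 0.3, 0.3]
gripper_width: 0.736
gripper_force: 0.0
```

>>> step_arm(
  targets="0 0 0 0; 0 0 0 0; 0 0 0 0; 0 0 0 0; 0 0 0 0; 0 0 0 0; 0 0 0 0; 0 0 0 0; 0 0 0 0; 0 0 0 0; 0 0 0 0; 0 0 0 0",
  claw=0,
)

```text
time_s: 9.13
tcp_pos: [0.4907, -0.2882, 0.0173]
ee_rot: [[-0.735, -0.678, 0.001], [-0.678, 0.735, -0.0], [-0.0, -0.001, -1.0]]
wrist_force: [0.2, 0.5, 4.6]
gripper_width: 0.381
gripper_force: 30.0
```

>>> step_arm(
  targets="0 0 -2 0; 0 0 -3.5 0; 0 0 -3.6 0; 0 0 -3.6 0; 0 0 -3.6 0; 0 0 0 0",
)

```text
time_s: 9.63
tcp_pos: [0.4941, -0.2898, 0.1876]
ee_rot: [[-0.734, -0.679, 0.013], [-0.679, 0.734, -0.006], [-0.005, -0.013, -1.0]]
wrist_force: [0.5, -0.7, -0.9]
gripper_width: 0.383
gripper_force: 30.0
```

>>> step_arm(
  targets="-2.86 1.98 0 0; -2.86 1.98 0 0; -2.86 1.98 0 0; -2.86 1.98 0 0; -2.86 1.98 0 0; -2.86 1.98 0 0; -2.86 1.98 0 0; -2.86 1.98 0 0; -2.86 1.98 0 0; -2.86 1.98 0 0; 0 0 0 0",
)

```text
time_s: 10.55
tcp_pos: [0.5672, 0.0563, 0.1787]
ee_rot: [[-0.732, -0.682, -0.0], [-0.682, 0.732, 0.001], [-0.001, 0.001, -1.0]]
wrist_force: [-0.3, -0.4, -0.7]
gripper_width: 0.383
gripper_force: 30.0
```

>>> step_arm(
  targets="0 0 0 7; 0 0 0 7; 0 0 0 7; 0 0 0 7; 0 0 0 7; 0 0 0 7; 0 0 0 7; 0 0 0 7; 0 0 0 0.9; 0 0 0 0; 0 0 0 0; 0 0 0 0",
)

```text
time_s: 11.55
tcp_pos: [0.5661, 0.0513, 0.1797]
ee_rot: [[-0.97, 0.244, -0.001], [0.244, 0.97, -0.0], [0.001, -0.0, -1.0]]
wrist_force: [0.2, -0.8, -1.6]
gripper_width: 0.381
gripper_force: 30.0
```

```bash
cat > st.py <<'E'
from h import *
s=sense();R=np.array(s['ee_rot']);t=R.T@(np.array([.5673,.0513,.1055])-s['tcp_pos'])*100
print(s['time_s'],s['tcp_pos'].round(4),'to go tool cm',t.round(2),'head',np.degrees(np.arctan2(-R[1,0],-R[0,0])).round(2),'F',s['wrist_force'].round(1),'Ft',(R.T@s['wrist_force']).round(1),s['moment'].round(2),s['gripper_width'].round(3),s['joints'].round(0), R[2].round(4))
E
python3 st.py; python3 - <<'E'
from h import *
o=[]
for n in('scene','side'):
    c=cap(n);u,v=proj(c,(.58,.05,.15)).astype(int);o.append(cv2.resize(c['frame'][v-50:v+50,u-33:u+33],(396,600),interpolation=cv2.INTER_CUBIC))
cv2.imwrite('pics/s4.png',np.hstack(o))
E
```

```text
Traceback (most recent call last):
  File "st.py", line 3, in <module>
    print(s['time_s'],s['tcp_pos'].round(4),'to go tool cm',t.round(2),'head',np.degrees(np.arctan2(-R[1,0],-R[0,0])).round(2),'F',s['wrist_force'].round(1),'Ft',(R.T@s['wrist_force']).round(1),s['moment'].round(2),s['gripper_width'].round(3),s['joints'].round(0), R[2].round(4))
                                                                                                                                                                                                                       ^^^^^^^^^^^^^^^^^^^^^^^^
AttributeError: 'float' object has no attribute 'round'
```

View pics/s4.png

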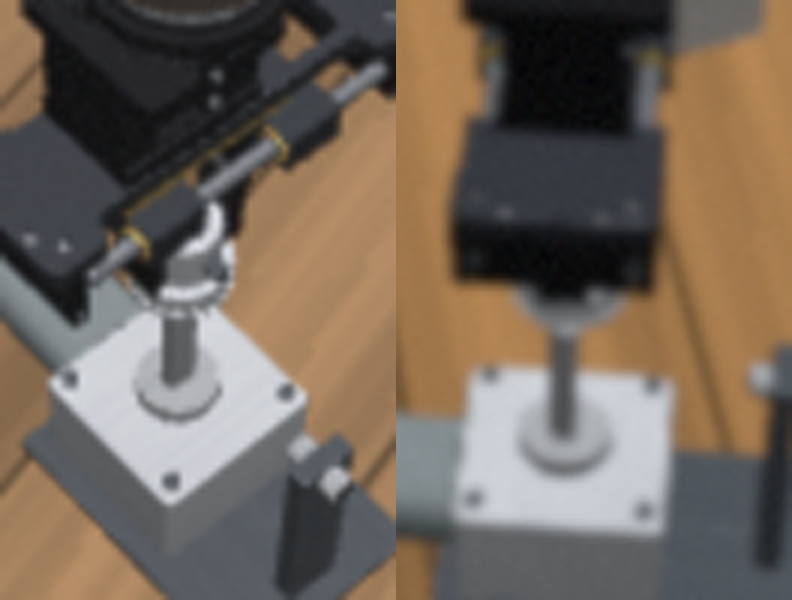

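The pulley hangs level over the shaft with its screw toward the guide: pulley at about (195,280) and shaft at (180,345) in the left half. I'll lower it with force checks.

>>> step_arm(
  targets="0 0 0.8 0; 0 0 0.7 0; 0 0 0 0; 0 0 0 0; 0 0 0.2 0; 0 0 0.2 0; 0 0 0.1 0; 0 0 0 0; 0 0 0 0",
)

```text
time_s: 12.4
tcp_pos: [0.5664, 0.0514, 0.1601]
ee_rot: [[-0.969, 0.245, 0.0], [0.245, 0.969, -0.0], [-0.0, 0.0, -1.0]]
wrist_force: [-0.3, 0.3, -1.6]
gripper_width: 0.384
gripper_force: 30.0
```

```bash
sed -i "s/s\['gripper_width'\].round(3)/s['gripper_width']/" st.py; python3 st.py
```

```text
12.4 [0.5664 0.0514 0.1601] to go tool cm [-0.09  0.01  5.46] head -14.2 F [-0.3  0.3 -1.6] Ft [0.3 0.3 1.6] [-0.06 -0.09 -0.05] 0.3838455120215173 [  22.   20.  -13.    0.  -58. -126.] [-1.e-04  0.e+00 -1.e+00]
```

>>> step_arm(
  targets="-0.06 0 0 0; 0 0 0.15 0; 0 0 0.15 0; 0 0 0.2 0; 0 0 0.2 0; 0 0 0 0; 0 0 0 0",
)

```text
time_s: 12.98
tcp_pos: [0.5668, 0.0512, 0.1528]
ee_rot: [[-0.969, 0.245, -0.0], [0.245, 0.969, -0.0], [0.0, -0.0, -1.0]]
wrist_force: [0.2, 0.7, -1.6]
gripper_width: 0.38
gripper_force: 30.0
```

```bash
python3 st.py
```

```text
12.9833 [0.5668 0.0512 0.1528] to go tool cm [-0.04  0.02  4.73] head -14.2 F [ 0.2  0.7 -1.6] Ft [0.  0.7 1.6] [-0.03 -0.11  0.  ] 0.37980549165024424 [  21.   20.  -13.    0.  -57. -126.] [ 4.e-04 -3.e-04 -1.e+00]
```

>>> step_arm(
  targets="0 0 0.5 0; 0 0 0.5 0; 0 0 0.5 0; 0 0 0.2 0; 0 0 0.2 0; 0 0 0.2 0; 0 0 0 0; 0 0 0 0",
)

```text
time_s: 13.65
tcp_pos: [0.567, 0.0512, 0.132]
ee_rot: [[-0.969, 0.245, 0.0], [0.245, 0.969, -0.0], [-0.0, -0.0, -1.0]]
wrist_force: [-0.2, -0.3, -1.0]
gripper_width: 0.382
gripper_force: 30.0
```

```bash
python3 st.py
```

```text
13.65 [0.567  0.0512 0.132 ] to go tool cm [-0.03  0.01  2.65] head -14.2 F [-0.2 -0.3 -1. ] Ft [ 0.2 -0.4  1. ] [-0.07 -0.16  0.01] 0.3822935170554201 [  21.   21.  -15.    0.  -54. -126.] [-1.e-04 -0.e+00 -1.e+00]
```

>>> step_arm(
  targets="0 0 0.3 0; 0 0 0.4 0; 0 0 0.5 0; 0 0 0.5 0; 0 0 0.5 0; 0 0 0.45 0; 0 0 0 0; 0 0 0 0; 0 0 0 0; 0 0 0 0",
)

```text
time_s: 14.48
tcp_pos: [0.5671, 0.0513, 0.1058]
ee_rot: [[-0.969, 0.245, 0.0], [0.245, 0.969, 0.0], [-0.0, 0.0, -1.0]]
wrist_force: [0.2, 0.5, -1.3]
gripper_width: 0.38
gripper_force: 30.0
```

```bash
python3 st.py; python3 - <<'E'
from h import *
o=[]
for n in('scene','side'):
    c=cap(n);u,v=proj(c,(.58,.05,.11)).astype(int);o.append(cv2.resize(c['frame'][v-50:v+50,u-33:u+33],(396,600),interpolation=cv2.INTER_CUBIC))
cv2.imwrite('pics/s5.png',np.hstack(o))
E
```

```text
14.4833 [0.5671 0.0513 0.1058] to go tool cm [-0.02  0.    0.03] head -14.19 F [ 0.2  0.5 -1.3] Ft [-0.   0.5  1.3] [-0.04 -0.07  0.04] 0.37974244037926447 [  21.   23.  -16.    0.  -50. -126.] [-4.e-04  2.e-04 -1.e+00]
```

View pics/s5.png

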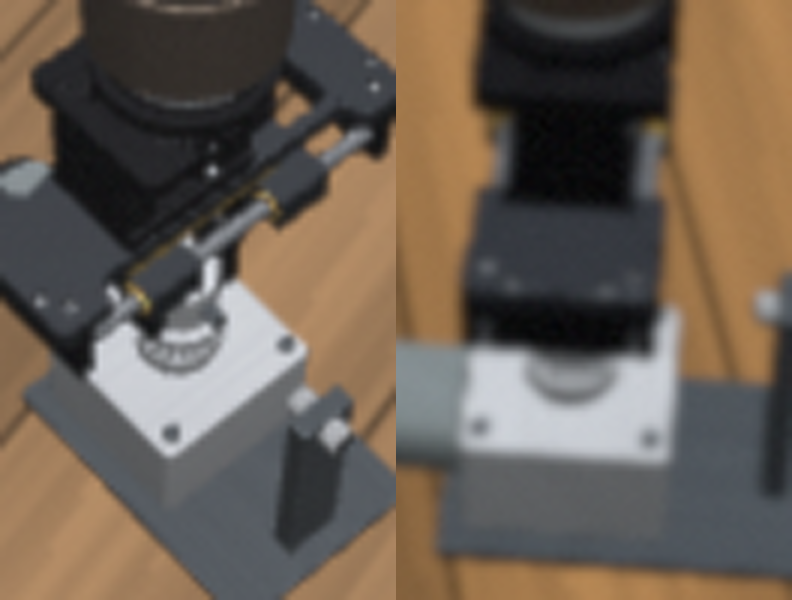

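The pulley at (180,335) in the left half sits on the shaft just clear of the boss, with the screw toward the guide and no contact force. It is ready to hand in.

```bash
python3 -c "
from station import r; print(r.finish_job())"
```

```text
the job is handed in; nothing more can be done
None
```

I turned the shaft flat to the key guide and handed in the job with the pulley still in the fingers: hub-up and level on the shaft, screw facing the guide, about 10 mm above the boss. The last readings showed no contact force; I haven't seen the judge's result.

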